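# Cover the vial dish with a plate from the dispenser

## Task

Press on the top blue cover plate in the dispenser and slide it out over the yellow lip at the dispenser's open end until enough of it sticks out, then pinch the part that sticks out by its two long edges and lift the plate off. Lower it onto the steel vial dish and let go, so that it lies flat on the rim and covers the whole mouth. Leave the other plates in the dispenser, do not push the dish away, and do not disturb the other things on the bench.

Things in the scene. Friction and masses are not known exactly. Their poses are not given: they have to be found in the camera images.
- dispenser: Grey fixed stand, 162 x 67 mm, foot 200 x 110 x 8 mm, with three blue plates. Origin: centre of its underside; x points to the open end (outer face at x = +81 mm), z up. Floor under the plates 60 mm high. Side walls (inner gap 59 mm) and back wall rise to 77 mm, 2 mm above the stack. At the open end a yellow lip, 68 mm high, holds back the lower two plates; the top one slides over it.
- dispenser_edge (a point): Point on the dispenser's outer end face (x = +81 mm), mid width, at the height of the top plate's underside (70 mm). Axes as the dispenser's.
- plate_top: Top plate: flat blue acrylic, 150 x 56 x 5 mm, about 60 g. Origin: centre of its underside; x along its length to the open end, z up. At the start its upper face is 75 mm above the bench, its leading end 6 mm inside the dispenser's outer face, nothing beyond. Rubber fingertips pressed on it with 3 to 10 N drag it along; plates slide on each other (friction 0.25).
- plate_top_front (a point): Middle of the leading (+x) end of the top plate, 75 mm from its centre, at half thickness.
- plate_mid: Second plate, same size and frame as the top one; to stay in the dispenser.
- plate_low: Lowest plate, same size and frame; to stay in the dispenser.
- dish: Loose oblong open steel dish with two amber vials in it (below the rim), outside 90 x 42 mm, 45 mm high, mouth 82 x 34 mm, about 0.4 kg. Origin: centre of its underside; x along its length, z up. The plate goes on the rim, lengthwise along the dish (either way round); centred, it overlaps the dish by 30 mm at each end.
- dish_mouth_a (a point): Middle of the +x end of the dish's mouth, at rim height (41 mm from the dish's centre).
- dish_mouth_b (a point): Middle of the -x end of the dish's mouth, at rim height (41 mm from the dish's centre).
- tin_big: Closed food tin, diameter 100, height 110 mm; bystander. Origin: centre of its underside.
- tin_small: Closed food tin, diameter 85, height 75 mm; bystander. Origin: centre of its underside.
- jar: Red sample jar with white cap, diameter 44, height 85 mm, between the work places; bystander. Origin: centre of its underside.
- petri: Closed amber petri dish, diameter 94, height 15 mm; bystander. Origin: centre of its underside.
- reagent: Amber reagent bottle, diameter 76, height 170 mm; bystander. Origin: centre of its underside.
- bowl: Small steel bowl, diameter 100, height 45 mm; bystander. Origin: centre of its underside.
- spatula: Flat steel spatula with black handle, 180 mm long; bystander. Origin: below its middle, x along its length.
Not all that is in view belongs to the job. What is shaped like the plate_top but turquoise is not meant.

How it is judged (in metres and radians):
On the way, in this order (a step that is already met when the one before it is completed fails the run):
1. the top plate sticks out at least 25 mm beyond the dispenser's open end, still lying flat on the stack (x of plate_top_front in the frame of dispenser_edge above 0.025 m and angle between plate_top's own z axis and vertical below 0.08 rad and height (world z) of plate_top between 0.066 and 0.076 m), for 0.2 s.
2. the plate is held by the fingers and lifted at least 15 mm clear of the stack (height (world z) of plate_top above 0.085 m and contact force between plate_top and the fingers above 1 N and contact force between plate_top and dispenser below 0.05 N and contact force between plate_top and plate_mid below 0.05 N), for 0.2 s.
3. the plate, still in the fingers, has been lowered over the dish to within 15 mm of its rim (z of plate_top in the frame of dish between 0.04 and 0.06 m and horizontal distance between plate_top and dish below 0.05 m and contact force between plate_top and the fingers above 0.5 N), for 0.1 s.
At the end, for the whole second after the job is handed in: The top plate rests flat (within 4 degrees) and still on the upright dish's rim (within 4 mm) and covers the mouth: both mouth-end points lie within 11 mm of its long centre line and within 73 mm of its middle lengthwise. The other plates lie in the dispenser, within 12 mm of their places (y of dish_mouth_a in the frame of plate_top between -0.011 and 0.011 m and y of dish_mouth_b in the frame of plate_top between -0.011 and 0.011 m and x of dish_mouth_a in the frame of plate_top between -0.073 and 0.073 m and x of dish_mouth_b in the frame of plate_top between -0.073 and 0.073 m and z of plate_top in the frame of dish between 0.041 and 0.049 m and angle between each of plate_top, dish's own z axis and vertical below 0.07 rad and contact force between plate_top and dish above 0.1 N and linear speed of plate_top below 0.02 m/s and x of plate_mid in the frame of dispenser between -0.012 and 0.012 m and x of plate_low in the frame of dispenser between -0.012 and 0.012 m and height (world z) of plate_mid below 0.07 m and height (world z) of plate_low below 0.065 m); the robot touches nothing.
It fails at once if a bystander is moved by more than 30 mm (distance of any of tin_big, tin_small, jar, petri, reagent, bowl, spatula from where it was at the start of the episode above 0.03 m).
It fails at once if the dish is pushed more than 30 mm (distance of dish from where it was at the start of the episode above 0.03 m).
It fails at once if one of the lower plates leaves the dispenser (height (world z) of any of plate_mid, plate_low above 0.08 m or horizontal distance between any of plate_mid, plate_low and dispenser above 0.02 m).
It also fails if it takes over 58 s, if anything falls off the work surface, if the arm or the gripper's body presses on something with over 40 N, if the wrist force passes 120 N, or if a joint passes its speed limit or range.

## Robot

A 6-joint arm with a two-finger parallel gripper is mounted at the origin on the work surface. World frame = base frame: x ahead of the robot, y to its left, z up, the work surface at z = 0. Lengths are in mm, angles in rad, forces in N, time in s.
With the tool pointing down it reaches from about 375 to 925 mm from the base axis. Payload 5.7 kg.
Tool frame: the origin (TCP) lies where the fingers leave the gripper's body, on its centre line; the fingertips stand 73 mm ahead of it and the grasp point (between the pads) lies 54 mm ahead of it; y points along the fingers, x is the direction in which the jaws open and shut, and the axes are right-handed (so a half turn about y gives the same grasp; the last joint's range is limited). The gripper opens to 85 mm and grips with 20 to 120 N. Pads are 22 mm wide; open, the fingers measure 114 mm over their backs; the gripper's body (76 mm by 85 mm) begins 54 mm behind the grasp point. The pads swing forward as they close: fully open they stand 13 mm farther back than shut.
Start: joints at [1.122, 0.359, 1.51, -0, 1.272, -0.115], TCP at [196.577, 566.86, 303.867] pointing down, gripper open.
Joint ranges: [-2.97, 2.97], [-1.01, 2.36], [0.21, 2.38], [-0.96, 4.11], [0.2, 2.71], [-2.98, 2.98]. Speed limits (rad/s): [2.39, 2.39, 3.14, 3.14, 3.14, 3.14].

## Interface

Orientations are given as a unit quaternion [x, y, z, w].
In Python, from station import sense, get_image, camera_model, sign_off, masks_of, mark_of gives the robot as it stands. The module is installed in compiled form; this text tells all that it offers.
- The arm moves only by the tool send_rows, never from a script. Its argument "plan" is a list of rows, each a list of 7 numbers: the shift along the world's x, y, z in m, then the turn, a rotation vector about the world's x, y, z in degrees, then the opening in per cent of the stroke, from 0 (shut) to 100 (fully open). In form: [[dx, dy, dz, ax, ay, az, gripper], ...]. A call has 1 to 8 rows; each row shifts and turns the pose as measured when the row begins; what a row does not reach is not made up. A row lasts 1/12 s, in which the tool goes at most 41.7 mm and 7.16 degrees, less where a joint would pass 70% of its speed; a pose out of reach is approached as far as the arm can. A call with a gripper value outside its range is refused whole. The fingers move at their own pace and stop on an object; "squeeze" is the grip in N (left out, the last holds). Time passes only in rows, so rows that do not move let the fingers close. It gives the time, the measured TCP pose, the force and the opening at its end, in the units of the state.
- sense(): the state, without advancing time (a new reading comes with each control period).
- get_image(name): name is "scene" or "top" or "wrist"; returns the picture (420x560x3 uint8, blue, green, red); there is no depth.
- camera_model(name): a dict with "vfov" (degrees; the focal length in pixels is half the picture's height over the tangent of half this angle, whatever the lens; pixels are square), "cx", "cy" (the principal point, pixels), "xyz" and "orientation" of the camera in the world; the wrist camera has in their place "tool_from_camera" (4x4, takes a point from camera to tool coordinates, whose origin is the TCP and whose axes are the tool frame's). Camera axes: x right, y up, looking along -z (the intrinsics and any distortion apply to the point x, -y, -z); pixel columns grow to the right and rows downward; lengths in mm; the calibration is good to about 2 mm. A picture is of the moment at which its call begins: read the wrist's pose just before it. camera_model takes no time and is no camera call.
- sign_off(): hands the job in, once; it reports no verdict.
Trained networks look in the newest picture that a camera, given by its name, has taken for a name from the list of things; names that differ only in an ending like _2 or _b are one class to them, and where a whole thing is asked for, a point or a joint stands for the part that bears it (a point fixed in the world has none). Each returns a list of dicts, best first, with "confidence" (0 to 1); they miss things now and then, are a little off and sometimes report something else, mostly with a low value. They report only what shows in the picture. A call takes as long as a camera call. They do not tell look-alikes from the thing itself.
- masks_of(camera, target): "mask" (420x560 bool, what is visible of it) and "location" ([column, row] in pixels, amid what is visible of it).
- mark_of(camera, target): "location" ([column, row] in pixels: a listed point, or the origin of a listed thing).
The state is a dict: "clock": time; "q": joint angles; "qd": joint speeds; "joint_efforts": joint torques, N m; "eef_pos": TCP position; "ee_rot": TCP orientation; "wrist_force": force on the tool from outside, world axes, zero at the start; "torque": the same for the moment, N m; "opening": finger opening in mm.
Only numpy, scipy, OpenCV 4.12 (cv2) and the standard library are available. Lean on these libraries where they do the work, as an engineer would, in place of code of your own. Each camera call takes 0.05 s, during which the arm holds its last target. There are 200 camera calls.

## Working session

There is one attempt and no reset: what is moved stays moved. The work goes in short steps, Python scripts to look and compute and a tool call to move; the robot and the scene stay as the last step left them, time stands still between calls to the robot, and variables do not carry over. Pictures are saved under pics/ and viewed, about 8 in all and at most 12, crops included, and the job is handed in when it is done.

Besides the shell and the picture viewer there is one more tool, called after "Request:" in YAML: its name, and indented under it one key for each argument. send_rows: Moves the arm, as the interface text tells. Its arguments: {"type":"object","properties":{"plan":{"type":"array","items":{"type":"array","items":{"type":"number"}}},"squeeze":{"type":"number"}},"required":["plan"]}

```bash
mkdir -p pics; python3 - <<'E'
from station import *
import cv2,numpy as np
print(sense())
for c in("scene","top","wrist"):
    print(c,camera_model(c))
ims=[get_image(c) for c in("scene","top")]
cv2.imwrite("pics/a.png",ims[0]);cv2.imwrite("pics/b.png",ims[1])
for c in("scene","top"):
  for t in("plate_top","dispenser","dispenser_edge","plate_top_front","dish","dish_mouth_a","jar"):
    print(c,t,[(np.round(d["location"],1).tolist(),round(d["confidence"],2)) for d in mark_of(c,t)][:4])
E
```

```text
{'clock': 0.0, 'q': array([ 1.12188225e+00,  3.59517614e-01,  1.51145856e+00,  6.36379271e-06,
        1.27251915e+00, -1.15123826e-01]), 'qd': array([-9.59138445e-04, -8.26427110e-04, -3.05697817e-04, -5.99285448e-04,
        3.37920398e-05,  1.36046250e-03]), 'joint_efforts': array([-3.02156172e-03, -5.27632892e+01, -2.78621721e+01, -5.35373492e-04,
        1.35521090e-02, -4.46246645e-06]), 'eef_pos': array([196.34812181, 566.36558213, 303.03602416]), 'ee_rot': array([ 0.5764361 ,  0.40940093, -0.4105815 , -0.57579087]), 'wrist_force': array([ 0.31354321, -0.32054331,  0.49914008]), 'torque': array([0.02668458, 0.01640601, 0.00166993]), 'opening': 85.37439659566908}
scene {'vfov': 49.44065351750021, 'cx': 279.5518884904893, 'cy': 214.15160318693611, 'xyz': array([1204.4844628 , -193.23002397, 1229.65439801]), 'orientation': array([0.21913733, 0.14249459, 0.51470379, 0.81655014])}
top {'vfov': 52.48618265706162, 'cx': 279.8838566334555, 'cy': 218.67327869702643, 'xyz': array([ 309.59190541,   88.672299  , 1324.32696606]), 'orientation': array([ 0.08327722, -0.08071599, -0.68859713,
[... 562 characters left out ...]
), ([225.5, 182.0], 0.73), ([366.6, 153.7], 0.48)]
scene dispenser_edge [([166.7, 241.9], 0.91)]
scene plate_top_front [([163.2, 241.3], 0.75), ([310.8, 177.4], 0.73), ([194.7, 312.9], 0.67), ([163.8, 241.4], 0.47)]
scene dish [([300.4, 174.2], 0.78)]
scene dish_mouth_a [([291.6, 162.0], 0.88), ([310.8, 176.2], 0.72)]
scene jar [([223.3, 180.2], 0.69)]
top plate_top [([392.7, 275.6], 0.97), ([371.8, 203.1], 0.8)]
top dispenser [([386.4, 273.1], 0.89)]
top dispenser_edge [([390.0, 245.6], 0.65)]
top plate_top_front [([394.3, 247.9], 0.9), ([386.0, 185.8], 0.71)]
top dish [([239.2, 267.9], 0.96)]
top dish_mouth_a [([240.4, 278.3], 0.95), ([233.1, 254.3], 0.64)]
top jar [([308.1, 294.8], 0.54)]
```

View pics/a.png

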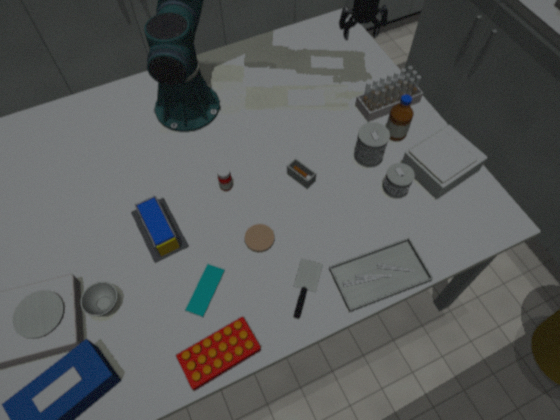

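View pics/b.png

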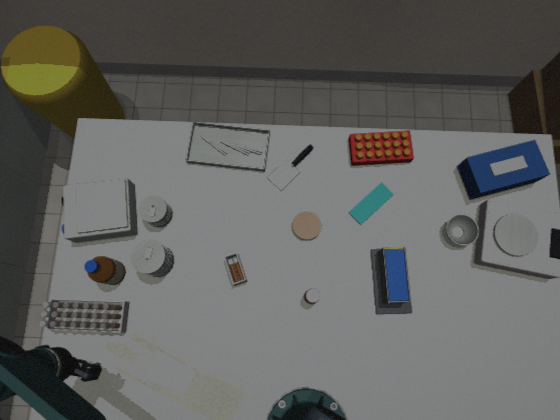

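Blue-plate candidates: the dispenser plate at top px (397,275) / scene (157,222), and a loose turquoise one at top (371,203) / scene (205,290). The first fits, as it is blue and lies in a grey stand with a yellow lip. The large blue box at bottom left of the scene image is not a plate. I'll measure and crop to confirm.

```bash
cat > h.py <<'E'
from station import *
import cv2,numpy as np
from scipy.spatial.transform import Rotation as R
def cam(name,st=None):
    m=camera_model(name);f=210/np.tan(np.radians(m["vfov"]/2))
    if name=="wrist":
        st=st or sense();T=np.array(m["tool_from_camera"]);r=R.from_quat(st["ee_rot"])
        o=st["eef_pos"]+r.apply(T[:3,3]);M=r.as_matrix()@T[:3,:3]
    else: o=m["xyz"];M=R.from_quat(m["orientation"]).as_matrix()
    return f,m["cx"],m["cy"],np.array(o),M
def w(c,px,z):
    f,cx,cy,o,M=c;px=np.atleast_2d(px).astype(float)
    d=np.c_[(px[:,0]-cx)/f,-(px[:,1]-cy)/f,-np.ones(len(px))]@M.T
    return o+d*((z-o[2])/d[:,2])[:,None]
def proj(c,P):
    f,cx,cy,o,M=c;p=(np.atleast_2d(P)-o)@M
    return np.c_[cx+f*p[:,0]/-p[:,2],cy-f*p[:,1]/-p[:,2]]
def rect(c,mask,z):
    k,_=cv2.findContours(mask.astype(np.uint8),cv2.RETR_EXTERNAL,cv2.CHAIN_APPROX_NONE)
    k=max(k,key=cv2.contourArea)[:,0]
    P=w(c,k,z)[:,:2].astype(np.float32);(x,y),(a,b),t=cv2.minAreaRect(P)
    if a<b:a,b,t=b,a,t+90
    return [round(v,1) for v in(x,y,a,b,(t+90)%180-90)]
def blue(im):
    h=cv2.cvtColor(im,cv2.COLOR_BGR2HSV);return cv2.inRange(h,(105,120,60),(130,255,255))>0
E
python3 - <<'E'
from h import *
ims={c:get_image(c) for c in("scene","top")}
seed={"scene":(155,220),"top":(397,275)}
for n in ims:
    c=cam(n);b=blue(ims[n]).astype(np.uint8);_,L=cv2.connectedComponents(b);s=seed[n]
    print(n,"plate",rect(c,L==L[s[1],s[0]],75))
    for t,z in(("plate_top",75),("dispenser",40),("dish",45),("jar",85),("tin_big",110),("petri",15),("reagent",170)):
        for d in masks_of(n,t)[:2]: print(n,t,round(d["confidence"],2),rect(c,d["mask"],z))
im=ims["top"]
cv2.imwrite("pics/c.png",np.hstack([cv2.resize(im[225:325,345:445],(400,400),interpolation=2),cv2.resize(im[225:325,185:285],(400,400),interpolation=2)]))
print(R.from_quat(sense()["ee_rot"]).as_matrix().round(3))
E
```

```text
scene plate [451.9, -247.9, 151.9, 58.0, 4.8]
scene plate_top 0.94 [453.8, -248.7, 153.3, 59.0, 4.5]
scene plate_top 0.76 [716.6, -191.0, 142.2, 54.8, -45.1]
scene dispenser 0.82 [458.4, -248.0, 204.6, 106.4, 4.7]
scene dish 0.83 [468.8, 221.5, 107.9, 64.5, 21.7]
scene jar 0.89 [409.6, -10.9, 94.7, 42.6, -8.4]
scene jar 0.19 [493.9, 207.6, 108.9, 64.6, 20.4]
scene tin_big 0.89 [502.5, 446.5, 179.8, 99.0, -41.0]
scene petri 0.85 [606.2, 14.7, 93.8, 90.1, 11.5]
scene reagent 0.76 [490.7, 547.0, 198.8, 71.3, -45.8]
top plate [451.1, -247.8, 149.1, 57.4, 4.4]
top plate_top 0.97 [451.9, -245.9, 149.9, 57.2, 4.2]
top plate_top 0.87 [665.5, -176.1, 143.4, 55.8, -44.6]
top dispenser 0.83 [437.8, -238.0, 195.1, 107.3, 4.6]
top dish 0.71 [791.1, 65.7, 173.9, 59.7, -41.5]
top dish 0.7 [455.4, 229.0, 97.1, 44.5, 19.7]
top jar 0.71 [378.7, 1.0, 40.4, 39.5, -87.8]
top jar 0.57 [449.4, -242.5, 146.5, 55.4, 5.7]
top tin_big 0.78 [467.0, 461.0, 132.2, 99.1, 66.5]
top tin_big 0.19 [767.4, 68.2, 169.9, 59.3, -39.4]
top petri 0.62 [605.7, 16.6, 90.5, 88.2, 1.8]
top reagent 0.59 [420.6, 568.9, 113.5, 74.0, 72.7]
[[ 0.328 -0.    -0.945]
 [ 0.945 -0.     0.328]
 [-0.    -1.    -0.   ]]
```

View pics/c.png

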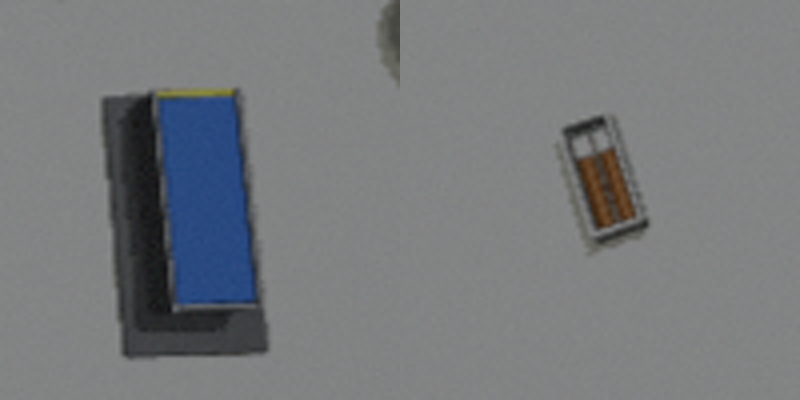

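The crop shows that the blue plate lies in the grey stand with the yellow lip at its +x end (crop px 195,93). The dish is at about (456,228), yaw about 20°. Moving toward the dispenser.

Request:
send_rows:
  plan:
    - [0.021,-0.034,0,0,0,6,0]
    - [0.021,-0.034,0,0,0,6,0]
    - [0.021,-0.034,0,0,0,6,0]
    - [0.021,-0.034,0,0,0,5.7,0]
    - [0.021,-0.034,0,0,0,0,0]
    - [0.021,-0.034,0,0,0,0,0]
    - [0.021,-0.034,0,0,0,0,0]
    - [0.021,-0.034,0,0,0,0,0]
  squeeze: 60

```text
clock: 2.27
eef_pos: [365.5, 291.6, 304.7]
ee_rot: [0.469, 0.53, -0.525, -0.473]
wrist_force: [1.2, 0.9, 0.7]
opening: 0.1
```

Request:
send_rows:
  plan:
    - [0.018,-0.036,0,0,0,0,0]
    - [0.018,-0.036,0,0,0,0,0]
    - [0,-0.04,0,0,0,0,0]
    - [0,-0.04,0,0,0,0,0]
    - [0,-0.04,0,0,0,0,0]
    - [0,-0.04,0,0,0,0,0]
    - [0,-0.04,0,0,0,0,0]
    - [0,-0.04,0,0,0,0,0]

```text
clock: 2.93
eef_pos: [406.7, -32.8, 307.6]
ee_rot: [0.472, 0.533, -0.522, -0.469]
wrist_force: [2.2, -0.3, -0.3]
opening: 0.1
```

Request:
send_rows:
  plan:
    - [0.001,-0.036,-0.01,0,0,0,0]
    - [0.001,-0.036,-0.01,0,0,0,0]
    - [0.001,-0.036,-0.01,0,0,0,0]
    - [0.001,-0.036,-0.01,0,0,0,0]
    - [0.001,-0.036,-0.01,0,0,0,0]
    - [0,-0.03,-0.01,0,0,0,0]
    - [0,0,0,0,0,0,0]
    - [0,0,0,0,0,0,0]

```text
clock: 3.6
eef_pos: [411.5, -263.7, 248.3]
ee_rot: [0.479, 0.531, -0.519, -0.467]
wrist_force: [-0.5, 0.4, -0.1]
opening: -0.1
```

```bash
python3 - <<'E'
from h import *
s=sense();c=cam("wrist",s);im=get_image("wrist");cv2.imwrite("pics/d.png",im)
print(s["eef_pos"],R.from_quat(s["ee_rot"]).as_matrix().round(3).tolist(),s["wrist_force"])
b=blue(im).astype(np.uint8);n,L,st,_=cv2.connectedComponentsWithStats(b);i=1+st[1:,4].argmax();print(st[i],rect(c,L==i,75))
E
```

```text
[ 411.49253926 -263.66631803  248.26784468] [[-0.104, 0.024, -0.994], [0.995, 0.001, -0.104], [-0.002, -1.0, -0.024]] [-0.46584609  0.44260807 -0.0590823 ]
[ 256  157   79  145 8035] [434.5, -248.1, 118.1, 57.4, 4.3]
```

View pics/d.png

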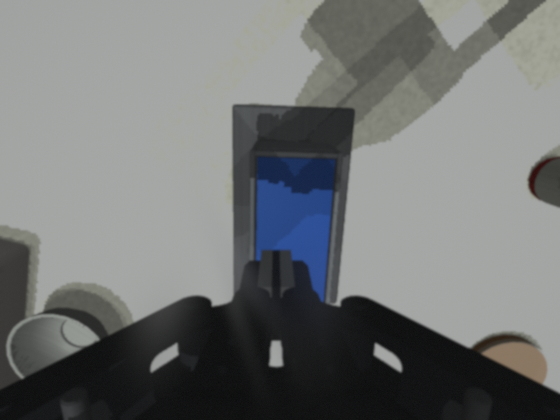

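Request:
send_rows:
  plan:
    - [0,0.006,-0.025,0,1.4,-1.5,0]
    - [0,0.006,-0.03,0,0,0,0]
    - [0,0,-0.025,0,0,0,0]
    - [0,0,0,0,0,0,0]
    - [0,0,0,0,0,0,0]

```text
clock: 4.07
eef_pos: [413.6, -247.2, 170.2]
ee_rot: [0.481, 0.52, -0.52, -0.477]
wrist_force: [1.5, -0.1, 0.6]
opening: -0.0
```

Request:
send_rows:
  plan:
    - [-0.002,-0.0035,-0.01,0,0,0,0]
    - [0,0,-0.007,0,0,0,0]
    - [0,0,0,0,0,0,0]

```text
clock: 4.32
eef_pos: [413.1, -250.2, 155.4]
ee_rot: [0.482, 0.521, -0.52, -0.475]
wrist_force: [0.5, 0.0, -0.3]
opening: 0.1
```

Request:
send_rows:
  plan:
    - [0,0,-0.002,0,0,0,0]
    - [0,0,-0.002,0,0,0,0]

```text
clock: 4.48
eef_pos: [413.8, -250.8, 152.5]
ee_rot: [0.483, 0.521, -0.52, -0.474]
wrist_force: [-0.0, 0.2, -0.1]
opening: -0.0
```

Request:
send_rows:
  plan:
    - [0,0,-0.002,0,0,0,0]
    - [0,0,-0.002,0,0,0,0]

```text
clock: 4.65
eef_pos: [414.4, -251.5, 149.0]
ee_rot: [0.484, 0.521, -0.52, -0.473]
wrist_force: [0.1, 0.0, -0.3]
opening: 0.1
```

Request:
send_rows:
  plan:
    - [0,0,-0.001,0,0,0,0]
    - [0,0,-0.001,0,0,0,0]

```text
clock: 4.82
eef_pos: [414.5, -251.7, 147.5]
ee_rot: [0.484, 0.521, -0.52, -0.473]
wrist_force: [-4.2, 3.1, 24.1]
opening: 0.0
```

Request:
send_rows:
  plan:
    - [0,0,0,0,0,0,0]

```text
clock: 4.9
eef_pos: [414.6, -251.8, 147.9]
ee_rot: [0.484, 0.521, -0.52, -0.473]
wrist_force: [-0.4, -0.1, -0.4]
opening: -0.0
```

Request:
send_rows:
  plan:
    - [0,0,0,0,0,0,0]

```text
clock: 4.98
eef_pos: [414.7, -251.9, 148.1]
ee_rot: [0.485, 0.521, -0.52, -0.473]
wrist_force: [0.2, -1.2, -0.6]
opening: 0.1
```

Request:
send_rows:
  plan:
    - [0,0,-0.0006,0,0,-0.3,0]
    - [0.004,0.0003,-0.0005,0,0,0,0]

```text
clock: 5.15
eef_pos: [418.3, -251.9, 147.6]
ee_rot: [0.486, 0.519, -0.519, -0.474]
wrist_force: [-3.0, 0.7, 10.9]
opening: 0.2
```

Request:
send_rows:
  plan:
    - [0.004,0.0003,-0.0005,0,0,0,0]
    - [0.004,0.0003,-0.0005,0,0,0,0]

```text
clock: 5.32
eef_pos: [426.6, -252.0, 147.7]
ee_rot: [0.487, 0.519, -0.519, -0.474]
wrist_force: [-0.9, 0.2, 6.5]
opening: 0.3
```

Request:
send_rows:
  plan:
    - [0.004,0.0005,-0.0006,0,0,0,0]
    - [0.004,0.0005,-0.0006,0,0,0,0]
    - [0.004,0.0005,-0.0006,0,0,0,0]
    - [0.004,0.0005,-0.0006,0,0,0,0]

```text
clock: 5.65
eef_pos: [443.5, -251.1, 147.7]
ee_rot: [-0.488, -0.518, 0.519, 0.473]
wrist_force: [-3.0, 0.6, 10.5]
opening: -0.1
```

Request:
send_rows:
  plan:
    - [0.004,0.0005,-0.0006,0,0,0,0]
    - [0.004,0.0005,-0.0006,0,0,0,0]
    - [0.004,0.0005,-0.0006,0,0,0,0]

```text
clock: 5.9
eef_pos: [455.9, -250.1, 147.7]
ee_rot: [-0.488, -0.518, 0.52, 0.473]
wrist_force: [-2.8, -0.1, 9.0]
opening: -0.1
```

Request:
send_rows:
  plan:
    - [0.004,0.0005,-0.0006,0,0,0,0]
    - [0.004,0.0005,-0.0006,0,0,0,0]
    - [0.004,0.0005,-0.0006,0,0,0,0]
    - [0.004,0.0005,-0.0006,0,0,0,0]
    - [0,0,-0.0003,0,0,0,0]
    - [0,0,0.004,0,0,0,0]
    - [0,0,0.02,0,0,0,0]
    - [0,0,0.03,0,0,0,0]

```text
clock: 6.57
eef_pos: [470.0, -246.6, 197.6]
ee_rot: [-0.485, -0.517, 0.52, 0.476]
wrist_force: [1.2, 0.1, -0.3]
opening: -0.0
```

```bash
python3 - <<'E'
from h import *
s=sense();print(s["eef_pos"],s["clock"])
for n in("scene","top","wrist"):
    c=cam(n,s) if n=="wrist" else cam(n);im=get_image(n);b=blue(im).astype(np.uint8)
    sd=proj(c,[[505,-244,75]])[0].astype(int);_,L=cv2.connectedComponents(b);
    m=L==L[sd[1],sd[0]];print(n,sd,m.sum(),b[sd[1],sd[0]],rect(c,m,75))
    for t,z in(("plate_top_front",72.5),("dispenser_edge",70)):
        print(t,[(w(c,d["location"],z)[0,:2].round(1).tolist(),round(d["confidence"],2)) for d in mark_of(n,t)][:2])
    if n=="scene":cv2.imwrite("pics/e.png",cv2.resize(im[170:290,100:260],(640,480)))
E
```

```text
[ 469.96954074 -246.6409763   197.59921427] 6.5667
scene [161 234] 879 1 [501.7, -245.8, 169.9, 59.7, 4.3]
plate_top_front [([593.1, -237.3], 0.73), ([768.2, -234.3], 0.73)]
dispenser_edge [([522.8, -242.1], 0.96), ([479.1, 563.4], 0.25)]
top [394 256] 629 1 [499.2, -244.8, 168.9, 57.5, 2.7]
plate_top_front [([581.0, -242.7], 0.96), ([721.3, -220.7], 0.59)]
dispenser_edge [([540.1, -250.5], 0.93)]
wrist [277 282] 215462 0 [480.1, -248.8, 410.3, 273.7, -84.8]
plate_top_front [([581.8, -239.0], 0.72), ([544.6, -403.0], 0.55)]
dispenser_edge []
```

View pics/e.png

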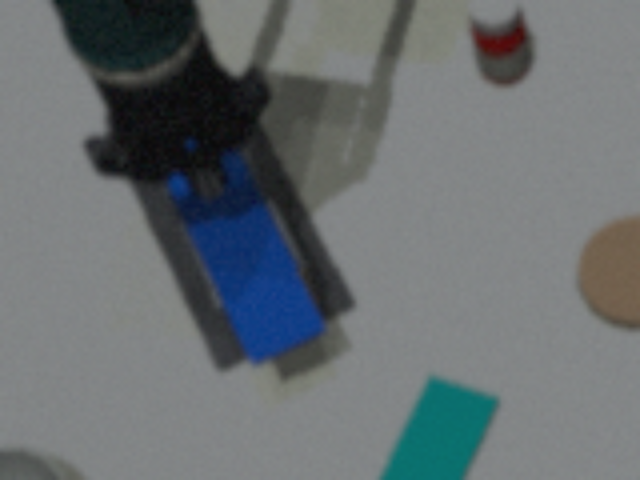

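The front is about 51 mm past the outer face and the plate lies flat. Moving to the pinch position.

Request:
send_rows:
  plan:
    - [0.03,0.0025,0,0,0,0,100]
    - [0.03,0.0025,0,0,0,0,100]
    - [0.027,0.0025,0,0,0,0,100]
    - [0,0,0,0,0,0,100]
    - [0,0,0,0,0,0,100]
    - [0,0,0,0,0,0,100]

```text
clock: 7.52
eef_pos: [557.7, -237.7, 192.8]
ee_rot: [-0.483, -0.516, 0.521, 0.479]
wrist_force: [-0.4, -0.7, 0.1]
opening: 72.0
```

```bash
python3 - <<'E'
from h import *
s=sense();print(s["eef_pos"],s["opening"],R.from_quat(s["ee_rot"]).as_matrix().round(3).tolist())
c=cam("wrist",s);im=get_image("wrist");cv2.imwrite("pics/f.png",im)
b=blue(im).astype(np.uint8);n,L,st,_=cv2.connectedComponentsWithStats(b);i=1+st[1:,4].argmax();print(st[i],rect(c,L==i,75))
E
```

```text
[ 557.65479062 -237.72364147  192.77206977] 72.02200317421824 [[-0.074, -0.001, -0.997], [0.997, -0.009, -0.074], [-0.009, -1.0, 0.002]]
[  215     0   114   274 27700] [508.6, -244.0, 149.6, 56.9, 4.3]
```

View pics/f.png

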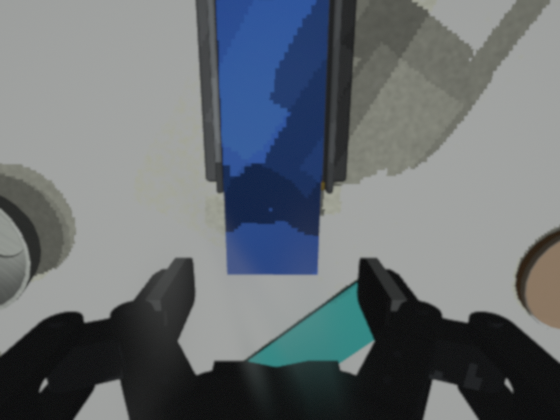

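Request:
send_rows:
  plan:
    - [0.001,-0.002,-0.01,0,0,0,100]
    - [0,0,-0.02,0,0,0,100]
    - [0,0,-0.02,0,0,0,100]
    - [0,0,-0.014,0,0,0,100]
    - [0,0,0,0,0,0,100]

```text
clock: 7.98
eef_pos: [553.4, -240.5, 125.1]
ee_rot: [-0.483, -0.515, 0.521, 0.481]
wrist_force: [-0.5, 0.4, 0.0]
opening: 85.7
```

Request:
send_rows:
  plan:
    - [0.005,0.0005,-0.003,0,0,0,100]
    - [0,0,0,0,0,0,55]
    - [0,0,0,0,0,0,30]
    - [0,0,0,0,0,0,30]
    - [0,0,0,0,0,0,30]
    - [0,0,0,0,0,0,30]
    - [0,0,0,0,0,0,30]
  squeeze: 50

```text
clock: 8.57
eef_pos: [557.5, -240.5, 123.5]
ee_rot: [-0.483, -0.514, 0.52, 0.481]
wrist_force: [0.2, 0.4, -1.0]
opening: 54.8
```

Request:
send_rows:
  plan:
    - [0,0,0.004,0,0,0,30]
    - [0,0,0.008,0,0,0,30]
    - [0,0,0.012,0,0,0,30]
    - [0,0,0.015,0,0,0,30]
    - [0,0,0.015,0,0,0,30]
    - [0,0,0.015,0,0,0,30]
    - [0,0,0,0,0,0,30]
    - [0,0,0,0,0,0,30]

```text
clock: 9.23
eef_pos: [558.5, -241.2, 202.2]
ee_rot: [-0.485, -0.515, 0.52, 0.479]
wrist_force: [-0.4, -0.8, -0.7]
opening: 54.4
```

```bash
python3 - <<'E'
from h import *
s=sense();print(s["eef_pos"],s["opening"],s["wrist_force"],s["torque"])
c=cam("wrist",s);im=get_image("wrist");cv2.imwrite("pics/g.png",im)
b=blue(im).astype(np.uint8);n,L,st,_=cv2.connectedComponentsWithStats(b);i=1+st[1:,4].argmax();print(st[i],rect(c,L==i,s["eef_pos"][2]-48))
E
```

```text
[ 558.50606577 -241.17687729  202.17245873] 54.416238431814314 [-0.42573446 -0.75965867 -0.66418558] [ 0.0148448  -0.02088522  0.05288933]
[  185     0   178   357 54609] [521.3, -244.1, 132.8, 56.9, 4.1]
```

View pics/g.png

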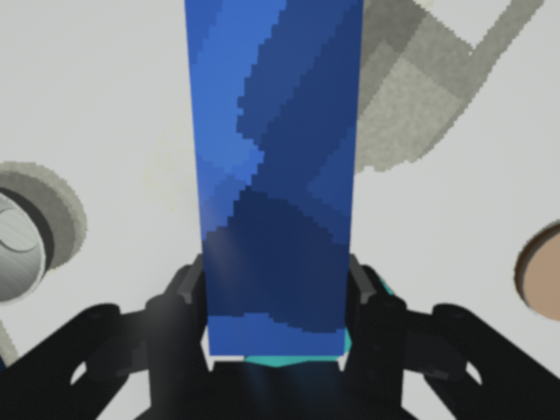

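```bash
cat >> h.py <<'E'
def tilt(s,im):
    c=cam("wrist",s);b=blue(im);ys=np.unique(np.nonzero(b)[0]);out=[]
    z0=s["eef_pos"][2]-48;r0=[r for r in range(2,420,3) if b[r].sum()>100]
    for r in r0:
        k=np.nonzero(b[r])[0];P=w(c,[[k[0]-.5,r],[k[-1]+.5,r]],z0);W=np.hypot(*(P[1]-P[0])[:2])
        o=c[3];m=P.mean(0);out.append(o+(m-o)*56/W)
    out=np.array(out);p=np.polyfit(np.hypot(*(out-out[-1])[:,:2].T),out[:,2],1)
    return p,out[[0,len(out)//2,-1]].round(1)
E
python3 - <<'E'
from h import *
s=sense();im=cv2.imread("pics/g.png");p,o=tilt(s,im);print(p,o)
E
```

```text
[5.59530723e-03 1.53068573e+02] [[ 456.1 -249.6  154. ]
 [ 512.4 -245.2  153.8]
 [ 585.7 -239.3  155.1]]
```

```bash
python3 - <<'E'
from h import *
from scipy.optimize import minimize
G=np.array([[a*45,b*21,z] for a in(-1,1) for b in(-1,1) for z in(0,45)],float)
K=8;obs=[]
for n,sd in(("scene",(300,172)),("top",(236,268))):
    im=get_image(n);c=cam(n)
    for d in masks_of(n,"dish"):
        if np.hypot(*(np.array(d["location"])-sd))<15:
            obs.append((n,c,d["mask"]));print(n,d["confidence"],d["mask"].sum());break
    for t in("dish_mouth_a","dish"):
        print(n,t,[(w(c,d["location"],45 if t!="dish" else 0)[0,:2].round(1).tolist(),round(d["confidence"],2)) for d in mark_of(n,t)][:3])
    if n=="top":cv2.imwrite("pics/top2.png",im)
    else:cv2.imwrite("pics/scene2.png",im)
def cost(p,o):
    a=np.radians(p[2]);Rz=np.array([[np.cos(a),-np.sin(a),0],[np.sin(a),np.cos(a),0],[0,0,1]])
    t=0
    for n,c,m in o:
        q=proj(c,G@Rz.T+[p[0],p[1],0]);q0=q.mean(0).astype(int)-40
        M=np.zeros((80*K,80*K),np.uint8)
        h=cv2.convexHull(((q-q0+.5)*K).astype(np.float32));cv2.fillConvexPoly(M,h.astype(np.int32),1)
        A=cv2.resize(M.astype(np.float32),(80,80),interpolation=cv2.INTER_AREA)
        B=m[q0[1]:q0[1]+80,q0[0]:q0[0]+80].astype(np.float32)
        t+=np.abs(A-B).sum()
    return t
for o in(obs,obs[:1],obs[1:]):
    r=min((minimize(cost,[x,228,y],args=(o,),method="Nelder-Mead",options=dict(initial_simplex=[[x,228,y],[x+10,228,y],[x,238,y],[x,228,y+8]])) for x in(450,460) for y in(12,20)),key=lambda r:r.fun)
    print([k[0] for k in o],r.x.round(1),r.fun.round(1))
E
```

```text
scene 0.89 557
scene dish_mouth_a [([476.4, 247.4], 0.97), ([417.8, 220.3], 0.91), ([607.9, -454.1], 0.32)]
scene dish [([456.4, 229.2], 0.63)]
top 0.71 444
top dish_mouth_a [([415.9, 218.8], 0.89), ([489.9, 239.4], 0.67)]
top dish [([456.6, 233.4], 0.92)]
['scene', 'top'] [456.1 230.6  21.2] 69.1
['scene'] [454.9 229.9  20.3] 30.0
['top'] [457.2 231.   22.5] 30.5
```

Request:
send_rows:
  plan:
    - [-0.002,0.015,0,0,0,1,30]
    - [-0.003,0.03,0,0,0,2,30]
    - [-0.004,0.035,0,0,0,2,30]
    - [-0.004,0.035,0,0,0,2,30]
    - [-0.004,0.035,0,0,0,2,30]
    - [-0.004,0.035,0,0,0,2,30]
    - [-0.004,0.035,0,0,0,2,30]
    - [-0.004,0.035,0,0,0,2,30]

```text
clock: 10.35
eef_pos: [525.8, 20.4, 198.3]
ee_rot: [-0.412, -0.574, 0.58, 0.406]
wrist_force: [0.2, -0.2, -0.2]
opening: 54.7
```

Request:
send_rows:
  plan:
    - [-0.005,0.035,0,0,0,1,30]
    - [-0.005,0.035,0,0,0,0,30]
    - [-0.005,0.035,0,0,0,0,30]
    - [-0.005,0.035,0,0,0,0,30]
    - [-0.004,0.03,0,0,0,0,30]
    - [-0.003,0.02,0,0,0,0,30]
    - [0,0.01,0,0,0,0,30]
    - [0,0,0,0,0,0,30]

```text
clock: 11.02
eef_pos: [488.1, 240.6, 197.4]
ee_rot: [-0.4, -0.581, 0.586, 0.398]
wrist_force: [0.4, 0.3, -0.9]
opening: 54.6
```

Request:
send_rows:
  plan:
    - [0.007,0.004,-0.015,0,0,0,30]
    - [0.006,0.003,-0.02,0,0,0,30]
    - [0,0,-0.02,0,0,0,30]
    - [0,0,-0.01,0,0,0,30]
    - [0,0,0,0,0,0,30]
    - [0,0,0,0,0,0,30]

```text
clock: 11.52
eef_pos: [501.6, 244.3, 130.9]
ee_rot: [-0.4, -0.581, 0.587, 0.397]
wrist_force: [0.1, -0.4, -1.0]
opening: 54.5
```

```bash
python3 - <<'E'
from h import *
s=sense();print(s["eef_pos"],R.from_quat(s["ee_rot"]).as_matrix().round(3).tolist())
im=get_image("wrist");print(tilt(s,im))
z=s["eef_pos"][2]-48.5
V=[]
for n,l in(("scene",(300,172)),("top",(236,268))):
    c=cam(n);im=get_image(n);b=blue(im).astype(np.uint8)
    nn,L,st,ce=cv2.connectedComponentsWithStats(b)
    sd=proj(c,[[456,230,z]])[0];i=min((i for i in range(1,nn) if st[i,4]>100),key=lambda i:np.hypot(*(ce[i]-sd)))
    print(n,st[i],rect(c,L==i,z));x,y=sd.astype(int);V.append(cv2.resize(im[y-50:y+50,x-50:x+50],(400,400)))
cv2.imwrite("pics/i.png",np.hstack(V))
E
```

```text
[501.55518453 244.27510601 130.90196184] [[-0.364, -0.001, -0.931], [0.931, -0.009, -0.364], [-0.008, -1.0, 0.004]]
(array([2.46320351e-03, 8.24514234e+01]), array([[405.6, 205.7,  82.5],
       [458.2, 227. ,  82.7],
       [527.1, 254.4,  82.7]]))
scene [278 147  26  22 321] [425.3, 211.1, 77.6, 55.1, 21.5]
top [ 85 260  13  13 123] [440.4, 645.6, 35.3, 34.1, 70.7]
```

View pics/i.png

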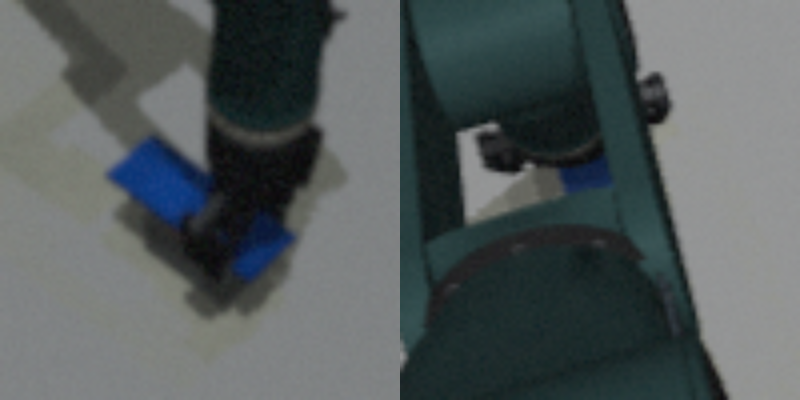

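Request:
send_rows:
  plan:
    - [0,0.004,-0.01,0,0,0,30]
    - [0,0,-0.01,0,0,0,30]
    - [0,0,-0.006,0,0,0,30]
    - [0,0,0,0,0,0,30]
    - [0,0,0,0,0,0,30]

```text
clock: 12.08
eef_pos: [503.7, 249.7, 105.9]
ee_rot: [-0.402, -0.583, 0.585, 0.396]
wrist_force: [-0.4, -0.1, -0.6]
opening: 54.3
```

Request:
send_rows:
  plan:
    - [0,0,-0.001,0,0,0,30]
    - [0,0,-0.001,0,0,0,30]

```text
clock: 12.25
eef_pos: [503.5, 249.8, 103.6]
ee_rot: [-0.402, -0.583, 0.585, 0.396]
wrist_force: [0.4, -0.5, -0.4]
opening: 54.6
```

Request:
send_rows:
  plan:
    - [0,-0.001,-0.001,0,0,0,30]
    - [0,0,-0.001,0,0,0,30]
    - [0,0,-0.001,0,0,0,30]

```text
clock: 12.5
eef_pos: [503.8, 248.8, 100.7]
ee_rot: [-0.402, -0.583, 0.585, 0.395]
wrist_force: [0.5, 0.1, -0.3]
opening: 54.5
```

Request:
send_rows:
  plan:
    - [0,0,-0.0007,0,0,0,30]
    - [0,0,-0.0007,0,0,0,30]

```text
clock: 12.67
eef_pos: [503.9, 248.8, 99.3]
ee_rot: [-0.402, -0.584, 0.585, 0.395]
wrist_force: [0.7, 0.2, -0.6]
opening: 54.9
```

Request:
send_rows:
  plan:
    - [0,0,-0.0006,0,0,0,30]
    - [0,0,-0.0006,0,0,0,30]

```text
clock: 12.83
eef_pos: [504.0, 248.8, 98.1]
ee_rot: [-0.402, -0.584, 0.585, 0.395]
wrist_force: [-0.2, -0.3, -1.6]
opening: 54.8
```

Request:
send_rows:
  plan:
    - [0,0,-0.0006,0,0,0,30]
    - [0,0,-0.0006,0,0,0,30]

```text
clock: 13.0
eef_pos: [504.0, 248.8, 96.9]
ee_rot: [-0.402, -0.584, 0.585, 0.395]
wrist_force: [-0.2, 0.1, 4.7]
opening: 54.7
```

Contact with the rim at 4.7 N. Releasing.

Request:
send_rows:
  plan:
    - [0,0,0,0,0,0,70]
    - [0,0,0,0,0,0,75]
    - [0,0,0,0,0,0,85]
    - [0,0,0,0,0,0,95]
    - [0,0,0,0,0,0,95]
    - [0,0,0,0,0,0,95]

```text
clock: 13.5
eef_pos: [504.2, 248.9, 97.0]
ee_rot: [-0.402, -0.584, 0.584, 0.395]
wrist_force: [-0.2, 0.1, 0.5]
opening: 81.1
```

Request:
send_rows:
  plan:
    - [0,0,0.006,0,0,0,95]
    - [0,0,0.015,0,0,0,95]
    - [0,0,0.025,0,0,0,95]
    - [0,0,0.035,0,0,0,95]
    - [0,0,0.035,0,0,0,95]
    - [0,0,0.02,0,0,0,95]
    - [0,0,0,0,0,0,95]

```text
clock: 14.08
eef_pos: [501.3, 247.8, 238.8]
ee_rot: [-0.401, -0.582, 0.586, 0.396]
wrist_force: [0.3, -0.4, 0.2]
opening: 81.3
```

Move sideways, so that the top camera sees the dish, then check.

Request:
send_rows:
  plan:
    - [-0.01,-0.03,0.01,0,0,0,95]
    - [-0.01,-0.035,0.01,0,0,0,95]
    - [0,-0.035,0.01,0,0,0,95]
    - [0,-0.035,0.01,0,0,0,95]
    - [0,-0.035,0,0,0,0,95]
    - [0,-0.03,0,0,0,0,95]
    - [0,-0.02,0,0,0,0,95]
    - [0,0,0,0,0,0,95]

```text
clock: 14.75
eef_pos: [478.7, 21.4, 281.0]
ee_rot: [-0.4, -0.585, 0.586, 0.393]
wrist_force: [0.7, -0.6, 1.0]
opening: 81.1
```

```bash
python3 - <<'E'
from h import *
V=[]
for n in("scene","top"):
    c=cam(n);im=get_image(n);b=blue(im).astype(np.uint8)
    nn,L,st,ce=cv2.connectedComponentsWithStats(b)
    sd=proj(c,[[456,230,50]])[0];i=min((i for i in range(1,nn) if st[i,4]>60),key=lambda i:np.hypot(*(ce[i]-sd)))
    print(n,st[i],rect(c,L==i,50))
    for d in masks_of(n,"dish")[:2]:print("dish",round(d["confidence"],2),np.round(w(c,d["location"],25)[0],1))
    print([w(c,d["location"],0)[0,:2].round(1).tolist() for d in mark_of(n,"dish")][:2])
    sd2=proj(c,[[452,-248,70]])[0]
    for q in(sd,sd2):
        x,y=q.astype(int);V.append(cv2.resize(im[y-45:y+45,x-45:x+45],(300,300)))
cv2.imwrite("pics/j.png",np.vstack([np.hstack(V[:2]),np.hstack(V[2:])]))
E
```

```text
scene [280 153  45  35 683] [461.6, 228.7, 147.5, 57.3, 21.6]
dish 0.65 [467.6 205.1  25. ]
[[457.4, 235.7]]
top [219 241  32  52 886] [460.0, 230.2, 148.3, 53.5, 21.6]
[]
```

View pics/j.png

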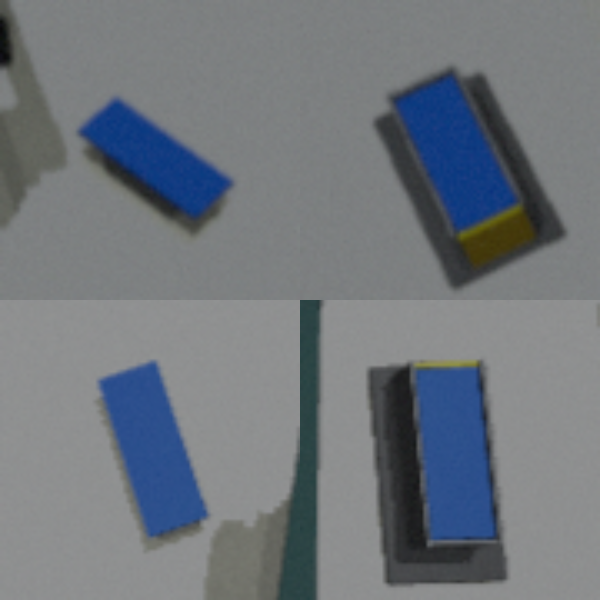

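The picture shows the plate lying flat on the dish (top crop px 155,450). Its centre is about 3 mm off the dish's centre line, and the remaining plates sit in the stand behind the lip. Handing in.

```bash
python3 -c "
from station import *
print(sign_off())"
```

```text
the job is handed in; nothing more can be done
None
```

The job is done and handed in at about 15 s on the clock. I pressed the top blue plate at about 10 N and slid it about 51 mm out over the yellow lip. I then pinched it by its long edges, lifted it level, lowered it onto the dish until I felt 4.7 N of contact, and let go.

**Plate on the dish:** In the last scene and top pictures the plate lies flat, centred at about (460, 230) mm and turned 21.6°. Before placing, I measured the dish at (456, 230.5) mm and 21.2°. That puts the plate about 3 mm off the dish's centre line and 4 mm off lengthwise, within the limits.

**Other things:** The remaining plates sit behind the lip. The arm is about 200 mm clear of the dish, and no bystander was touched as far as the force readings and pictures show.

**Checks that disagreed or failed:** After placing, the networks gave less consistent dish positions because the plate mostly hides it. The scene mask gave (468, 205) mm, the origin mark gave (457, 236) mm, and the top camera found no dish. I relied on the fit made before placing, with no contact force measured beyond 4.7 N.

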